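# Stow two instrument cases in the sloped rack

## Task

Stow the two equipment cases in the green sloped rack: the silver one first, flat on the slope, then the smaller orange one flat on top of it. Each should sit square in the middle of the rack's width with its plain end right up against the yellow backstop and its handle end facing away from it. Set each case down fully in its place before you open the gripper, do not drop it, and leave the mouse, mug and wrench where they are.

Things in the scene. Friction and masses are not known exactly. Their poses are not given: they have to be found in the camera images.
- bed: Fixed green rack, a rigid L tilted 28 deg: bed 125 (x) by 150 mm (y), yellow backstop 65 mm high square to it at its low edge, 6 mm thick, no sides. Origin: mid inside corner, 45 mm up. x: along the bed, uphill, away from the backstop; y: along the backstop; z: bed normal. Backstop face x=0, bed surface z=0. Bed rises towards the robot, backstop at far side (yaw 174-215 deg).
- silver_case: Rigid aluminium case, a box 105 mm long (x) x 64 mm wide (y) x 45 mm high (z), about 0.4 kg, standing on the table. Origin: centre of its underside. A small black handle sticks out 14 mm from its +x end; the -x end is plain. It starts with the handle towards the robot, yaw within 45 degrees of 180.
- orange_case: Rigid orange plastic case, a box 90 mm long (x) x 56 mm wide (y) x 40 mm high (z), about 0.25 kg, standing on the table. Origin: centre of its underside. A small black handle sticks out 14 mm from its +x end; the -x end is plain. It starts with the handle towards the robot, yaw within 45 degrees of 180.
- silver_case_handle (a point): Middle of the silver case's handle bar, 11 mm beyond its +x end, 22.5 mm above its underside.
- orange_case_handle (a point): Middle of the orange case's handle bar, 11 mm beyond its +x end, 20 mm above its underside.
- mouse: Bystander: loose black computer mouse, 100 x 60 x 34 mm. Origin: centre of its underside.
- mug: Bystander: loose white mug, 76 mm across, 85 mm high. Origin: centre of its underside.
- wrench: Bystander: loose steel wrench, 150 mm long along x, lying flat on the table to the right of the cases. Origin: mid-length, underside.

How it is judged:
By the outcome, as a careful person would: the job done as asked, in the order asked, and still so for the second after the job is handed in, with the robot touching nothing.
It also fails if it takes over 58 s, if anything falls off the work surface, if the arm or the gripper's body presses on something with over 40 N, if the wrist force passes 120 N, or if a joint passes its speed limit or range.

## Robot

A 6-joint arm with a two-finger parallel gripper is mounted at the origin on the work surface. World frame = base frame: x ahead of the robot, y to its left, z up, the work surface at z = 0. Lengths are in m, angles in rad, forces in N, time in s.
With the tool pointing down it reaches from about 0.35 to 0.975 m from the base axis. Payload 4.9 kg.
Tool frame: the origin (TCP) lies midway between the tips of the shut fingers; the grasp point (between the pads) lies 19 mm behind it (ctrl.tcp_to_grasp is the distance from the TCP to the grasp point, in m); z points along the fingers, y is the line along which they close (so a half turn about z gives the same grasp; the last joint's range is limited). The gripper opens to 85 mm and grips with 20 to 120 N. Pads are 22 mm wide; open, the fingers measure 114 mm over their backs; the gripper's body (76 mm by 85 mm) begins 54 mm behind the grasp point. The pads swing forward as they close: fully open they stand 13 mm farther back than shut.
Start: joints at [1.114, 0.053, 1.613, -0, 1.476, -0.119], TCP at [0.207, 0.59, 0.195] pointing down, gripper open.
Joint ranges: [-3.01, 3.01], [-1.01, 2.22], [0.06, 2.58], [-1.02, 4.17], [0.09, 2.62], [-3.14, 3.14]. Speed limits (rad/s): [2.57, 2.57, 3.14, 3.14, 3.14, 3.14].

## Interface

Orientations are given as a rotation vector (axis times angle).
In Python, from station import ctrl, sensors, get_image, camera_params gives the robot as it stands (ctrl), with the cameras as plain functions and the readings (sensors).
- The arm moves only by the shell command python3 jog.py 'ROWS' [FORCE]. ROWS is rows parted by semicolons, their numbers by spaces, 1 to 20 of them, each of 7 numbers: the finger opening in m, then dx, dy, dz in m, then a rotation vector rx, ry, rz in rad; each row is the pose to reach, as a shift and turn from the pose commanded when the command began, along the tool's axes at that moment; what a row does not reach only later rows make up. A row lasts 1/12 s, in which the tool goes at most 0.0417 m and 0.125 rad, less where a joint would pass 70% of its speed; a pose out of reach is approached as far as the arm can. The fingers move at their own pace and stop on an object; FORCE is the grip in N (left out, the last holds). Time passes only in rows, so rows that do not move let the fingers close. It prints the time, the measured TCP pose, the force, the opening and the grip force at its end.
- sensors.get_obs(): the state, without advancing time (a new reading comes with each control period).
- get_image(name): name is "scene" or "top"; returns the picture (384x512x3 uint8, red, green, blue); there is no depth.
- camera_params(name): a dict with "fx", "fy", "cx", "cy" (pixels), "T" (4x4, takes a point from camera to world coordinates). Camera axes: x right, y down, z forward; pixel columns grow to the right and rows downward; lengths in m; the calibration is good to about 2 mm. A picture is of the moment at which its call begins. camera_params takes no time and is no camera call.
- ctrl.finish_job(): hands the job in; it is judged then, once.
The state is a dict: "t": time; "q": joint angles; "dq": joint speeds; "effort": joint torques, N m; "tool_pos": TCP position; "tool_rot": TCP orientation; "contact_force": force on the tool from outside, world axes, zero at the start; "wrist_torque": the same for the moment, N m; "opening": finger opening in m; "grip_force": force on a finger pad.
Only numpy, scipy, OpenCV 4.12 (cv2) and the standard library are available. Lean on these libraries where they do the work, as an engineer would, in place of code of your own. Each camera call takes 0.05 s, during which the arm holds its last target. There are 200 camera calls.

## Working session

There is one attempt and no reset: what is moved stays moved. The work goes in short steps, Python scripts to look and compute and a shell command to move; the robot and the scene stay as the last step left them, time stands still between calls to the robot, and variables do not carry over. Pictures are saved under pics/ and viewed, at most 10 in all, crops included, and the job is handed in when it is done.

```bash
ls; mkdir -p pics
python3 - <<'E'
from station import ctrl, sensors, get_image, camera_params
import cv2,numpy as np
np.set_printoptions(precision=4,suppress=True)
for n in("scene","top"):
    im=get_image(n); cv2.imwrite(f"pics/{n}0.png",cv2.resize(im[:,:,::-1],(800,600),interpolation=cv2.INTER_CUBIC)); np.save(f"pics/{n}0.npy",im)
    p=camera_params(n); print(n,p)
o=sensors.get_obs(); print(o)
E
```

```text
jog.py
pics
station.py
scene {'fx': 449.4587195327536, 'fy': 449.4587195327536, 'cx': 253.87639804322694, 'cy': 188.05939092090463, 'T': array([[ 0.8965,  0.2685, -0.3524,  0.9647],
       [ 0.4428, -0.5677,  0.694 , -0.7923],
       [-0.0137, -0.7782, -0.6278,  0.7249],
       [ 0.    ,  0.    ,  0.    ,  1.    ]])}
top {'fx': 438.9204265064422, 'fy': 438.9204265064422, 'cx': 258.07931534018195, 'cy': 192.69295600298108, 'T': array([[-0.0113, -0.9946,  0.1027,  0.4843],
       [-0.9999,  0.0102, -0.0108, -0.0864],
       [ 0.0097, -0.1028, -0.9947,  1.073 ],
       [ 0.    ,  0.    ,  0.    ,  1.    ]])}
{'t': 0.1, 'q': array([ 1.114 ,  0.0533,  1.6142,  0.    ,  1.476 , -0.119 ]), 'dq': array([ 0.0002, -0.002 , -0.0033,  0.0017,  0.0007,  0.0003]), 'effort': array([  0.0002, -39.4902, -37.1362,  -0.0001,   0.0039,   0.    ]), 'tool_pos': array([0.2068, 0.5891, 0.1937]), 'tool_rot': array([-0.528 , -3.0964,  0.0029]), 'contact_force': array([-0.5101, -0.0994, -0.1788]), 'wrist_torque': array([0.0064, 0.0243, 0.0024]), 'grip_force': 0.0, 'opening': 0.08500624021908214}
```

View pics/scene0.png

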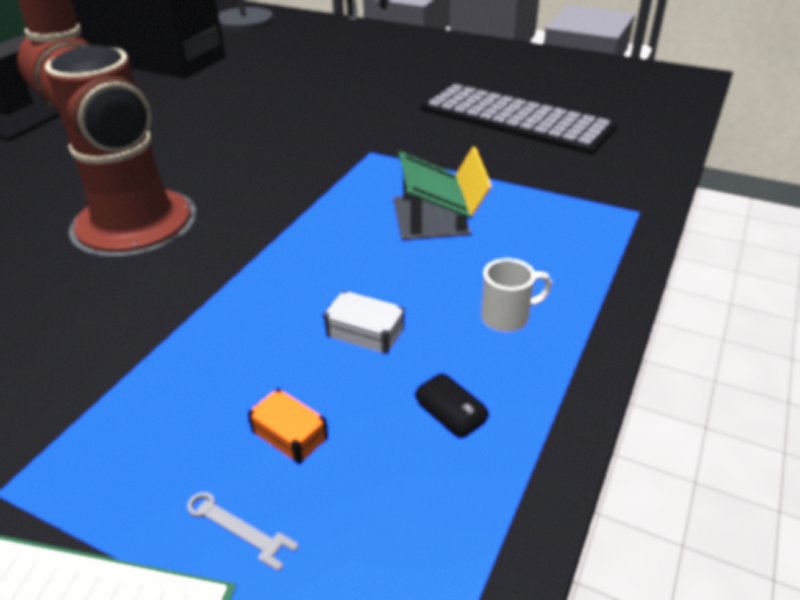

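View pics/top0.png

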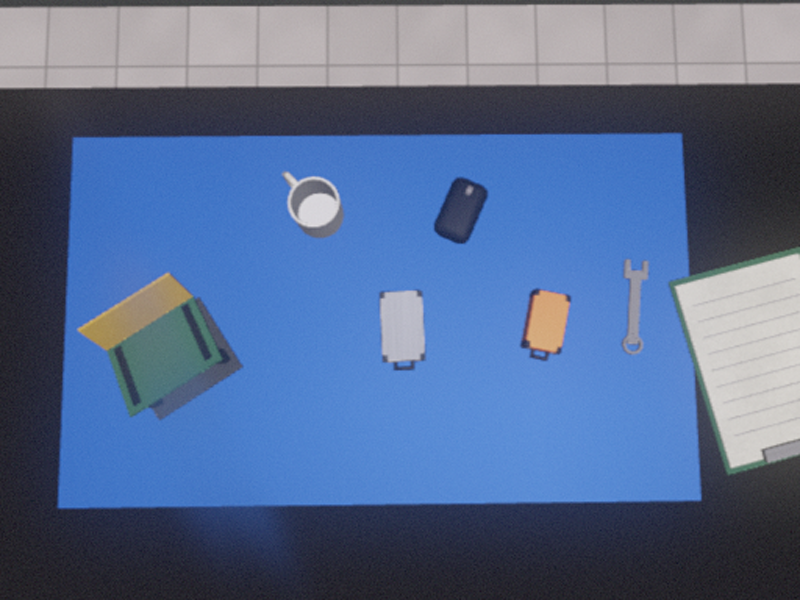

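The top view (800x600) shows the rack at left around (165,345), with its yellow backstop on the far side. Silver case is at (402,327) and orange at (547,322), handles towards the robot, with mug, mouse and wrench clear of both. Next I'll take enlarged crops with pixel ticks.

Run:
```python
import cv2,numpy as np
def crop(im,x0,y0,w,h,s):
    c=cv2.resize(im[y0:y0+h,x0:x0+w,::-1],(w*s,h*s),interpolation=cv2.INTER_CUBIC)
    for x in range(-(-x0//10)*10,x0+w,10):
        X=int((x-x0+.5)*s); cv2.line(c,(X,0),(X,h*s),(200,200,200) if x%50 else (0,0,255),1) if 0 else cv2.line(c,(X,0),(X,8),(255,255,255),1); cv2.putText(c,str(x),(X-10,20),0,.38,(255,255,255),1)
    for y in range(-(-y0//10)*10,y0+h,10):
        Y=int((y-y0+.5)*s); cv2.line(c,(0,Y),(8,Y),(255,255,255),1); cv2.putText(c,str(y),(10,Y+4),0,.38,(255,255,255),1)
    return c
def comp(n,r,a,b):
    im=np.load(f"pics/{n}0.npy"); R=crop(im,*r); C=np.vstack([crop(im,*a),crop(im,*b)])
    out=np.zeros((600,R.shape[1]+C.shape[1],3),np.uint8); out[:R.shape[0],:R.shape[1]]=R; out[:C.shape[0],R.shape[1]:]=C
    print(out.shape); cv2.imwrite(f"pics/{n}0c.png",out)
comp("top",(46,168,112,104,4),(232,180,50,60,5),(326,178,50,60,5))
comp("scene",(248,90,72,66,6),(200,182,68,50,5),(153,245,68,55,5))
```

```text
(600, 698, 3)
(600, 772, 3)
```

View pics/top0c.png

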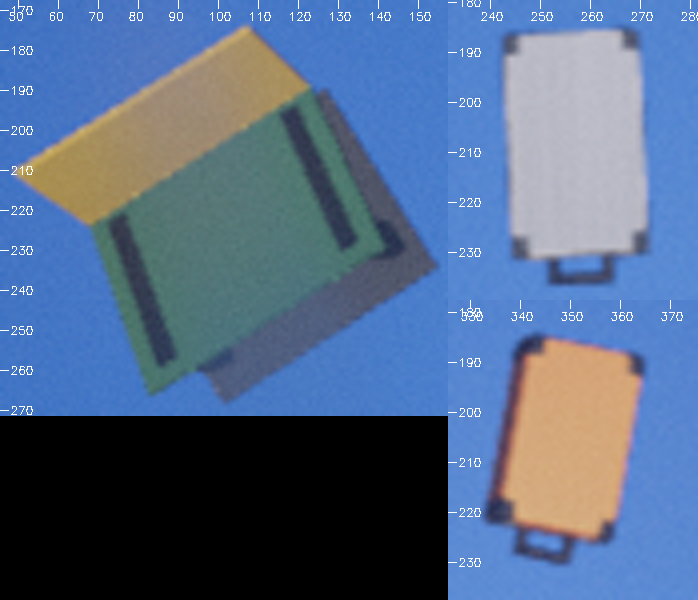

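View pics/scene0c.png

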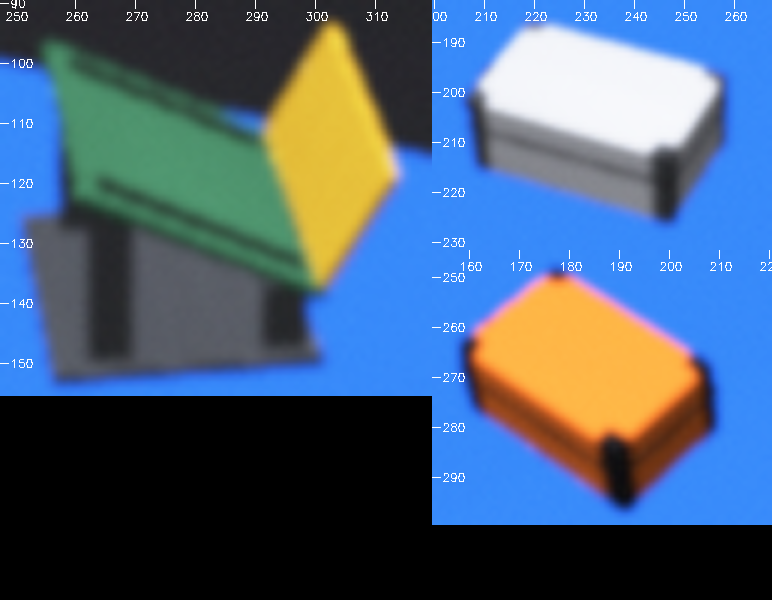

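The crops show all four top corners of each case in both views. They also show the rack's bed corners and backstop edge. Next I'll fit the poses from both views, leaving height free as a check.

```bash
cat > fit.py <<'E'
import numpy as np
from scipy.optimize import least_squares
from scipy.spatial.transform import Rotation as R
from station import ctrl, sensors, get_image, camera_params
np.set_printoptions(precision=4,suppress=True)
CAM={n:camera_params(n) for n in("scene","top")}
def proj(n,P):
    c=CAM[n]; T=c["T"]; p=(P-T[:3,3])@T[:3,:3]
    return np.c_[c["fx"]*p[:,0]/p[:,2]+c["cx"],c["fy"]*p[:,1]/p[:,2]+c["cy"]]
def raw(pts,x0,y0,s,ox=0,oy=0):
    return [(x0+(X-ox)/s-.5,y0+(Y-oy)/s-.5) for X,Y in pts]
def fit(obs,tilt,g):
    # obs: {cam:[(model pts mm),(pixels)]}
    def pts(p,M): return (R.from_euler("z",p[3])*R.from_euler("y",-tilt)).apply(np.array(M)/1e3)+p[:3]
    def f(p): return np.concatenate([(proj(n,pts(p,M))-np.array(u)).ravel() for n,(M,u) in obs.items()])
    r=least_squares(f,g,loss="soft_l1",x_scale=[.1,.1,.1,1])
    return r.x,{n:(proj(n,pts(r.x,M))-np.array(u)) for n,(M,u) in obs.items()}
E
cat > m1.py <<'E'
from fit import *
def go(name,obs,tilt):
    for lab,o in(("both",obs),):
        x,res=fit(o,tilt,[.6,0,.02,np.pi]); print(name,x[:3],"yaw",np.degrees(x[3])); print({k:v.round(1).tolist() for k,v in res.items()})
rt=raw([(17,172),(248,26),(91,225),(313,88),(150,396),(387,252)],46,168,4)
rs=raw([(44,40),(72,193),(263,130),(400,178),(330,22),(318,288)],248,90,6)
go("rack",{"top":([(-6,-75,65),(-6,75,65),(0,-75,0),(0,75,0),(125,-75,0),(125,75,0)],rt),
 "scene":([(125,-75,0),(125,75,0),(0,-75,0),(0,75,65),(0,-75,65),(0,75,0)],rs)},np.radians(28))
def case(l,w,h,t,s,tb=None):
    a,b=l/2,w/2; top=[(-a,-b,h),(-a,b,h),(a,b,h),(a,-b,h)]
    sc=[(a,b,h),(a,-b,h),(-a,-b,h),(-a,b,h),(a,b,0),(-a,b,0),(-a,-b,0)]
    return {"top":(top,t),"scene":(sc,s)}
go("silver",case(105,64,45,raw([(503,34),(637,28),(649,252),(513,260)],232,180,5,448),
 raw([(474,92),(528,22),(722,78),(668,150),(485,165),(668,220),(722,147)],200,182,5,432)),0)
go("orange",case(90,56,40,raw([(528,333),(645,355),(610,543),(494,521)],326,178,5,448,300),
 raw([(464,345),(555,270),(709,365),(614,438),(476,408),(625,507),(714,430)],153,245,5,432,250)),0)
E
python3 m1.py
```

```text
rack [0.5602 0.2818 0.0437] yaw 212.16796671825165
{'top': [[0.1, -0.2], [0.8, -0.0], [0.1, 0.9], [0.0, 0.5], [-0.2, 0.0], [-0.4, -1.4]], 'scene': [[0.4, -0.3], [1.6, 0.1], [0.1, -0.0], [-1.7, -0.4], [-0.2, 0.3], [-0.1, -0.0]]}
silver [ 0.5537 -0.0947 -0.0012] yaw 181.86656292364304
{'top': [[0.0, 0.4], [0.3, 0.5], [0.0, 0.2], [-0.2, -0.2]], 'scene': [[-1.6, 0.5], [0.4, -1.1], [1.0, -1.3], [0.3, 1.0], [-2.3, 0.2], [0.7, 1.4], [1.1, -0.8]]}
orange [ 0.559  -0.3148 -0.0032] yaw 167.86023167821494
{'top': [[0.1, 0.4], [-0.2, 0.7], [0.2, 0.2], [0.1, -0.1]], 'scene': [[-1.4, -0.4], [0.4, -1.3], [1.0, -0.3], [0.2, 2.6], [-0.9, -0.1], [0.1, 1.8], [1.5, -0.3]]}
```

```bash
cat > to.py <<'E'
import sys,numpy as np
from scipy.spatial.transform import Rotation as R
from station import ctrl, sensors, get_image, camera_params
np.set_printoptions(precision=4,suppress=True)
F={"silver":([.5537,-.0947,0],181.87,0),"orange":([.559,-.3148,0],167.86,0),"rack":([.5602,.2818,.0445],212.17,28)}
def frame(n):
    p,y,t=F[n]; return np.array(p),R.from_euler("z",y,degrees=True)*R.from_euler("y",-t,degrees=True)
# usage: to.py frame x y z(mm) : tool z along -frame z, tool x along frame x
n,x,y,z=sys.argv[1],*map(float,sys.argv[2:5])
p,r=frame(n); tgt=p+r.apply(np.array([x,y,z])/1e3); Rt=r*R.from_euler("x",180,degrees=True)
o=sensors.get_obs(); Rc=R.from_rotvec(o["tool_rot"])
d=Rc.inv().apply(tgt-o["tool_pos"]); w=(Rc.inv()*Rt).as_rotvec()
print("t",o["t"],"shift",d,"rot",w,"rows",max(np.linalg.norm(d)/.0417,np.linalg.norm(w)/.125))
print("now in frame mm",r.inv().apply(o["tool_pos"]-p)*1e3,"F in frame",r.inv().apply(o["contact_force"]),"open",o["opening"],"grip",o["grip_force"],"q",o["q"])
E
python3 to.py silver 0 0 100
python3 jog.py '0.085 -0.554 -0.53 0 0 0 -0.37;0.085 -0.554 -0.53 0 0 0 -0.37;0.085 -0.554 -0.53 0 0 0 -0.37;0.085 -0.554 -0.53 0 0 0 -0.37;0.085 -0.554 -0.53 0 0 0 -0.37;0.085 -0.554 -0.53 0 0 0 -0.37;0.085 -0.554 -0.53 0 0 0 -0.37;0.085 -0.554 -0.53 0 0 0 -0.37;0.085 -0.554 -0.53 0 0 0 -0.37;0.085 -0.554 -0.53 0 0 0 -0.37;0.085 -0.554 -0.53 0 0 0 -0.37;0.085 -0.554 -0.53 0 0 0 -0.37;0.085 -0.554 -0.53 0 0 0 -0.37;0.085 -0.554 -0.53 0 0 0 -0.37;0.085 -0.554 -0.53 0 0 0 -0.37;0.085 -0.554 -0.53 0 0 0 -0.37;0.085 -0.554 -0.53 0 0 0 -0.37;0.085 -0.554 -0.53 0 0 0 -0.37;0.085 -0.554 -0.53 0 0 0 -0.37;0.085 -0.554 -0.53 0 0 0 -0.37' 60; python3 to.py silver 0 0 5
```

```text
t: 1.77
tool_pos: [0.5549, -0.0976, 0.194]
tool_rot: [0.043, -3.14, 0.001]
contact_force: [0.1, 0.7, -0.3]
opening: 0.0851
grip_force: 0.0
t 1.7667 shift [0.0009 0.003  0.189 ] rot [-0.0006 -0.0011 -0.005 ] rows 4.533983713847461
now in frame mm [ -1.0658   2.9426 194.0412] F in frame [-0.0829 -0.7145 -0.3137] open 0.0850762234391462 grip 0.0 q [-0.3057 -0.0926  1.7575 -0.0009  1.4775 -1.904 ]
```

```bash
python3 jog.py '0.085 0.001 0.002 0.15 0 0 -0.004;0.085 0.001 0.002 0.15 0 0 -0.004;0.085 0.001 0.002 0.15 0 0 -0.004;0.085 0.001 0.002 0.15 0 0 -0.004;0.085 0.001 0.002 0.188 0 0 -0.004;0.085 0.001 0.002 0.188 0 0 -0.004' ; python3 to.py silver 0 0 5
```

```text
t: 2.27
tool_pos: [0.5458, -0.0889, -0.0016]
tool_rot: [0.058, -3.126, -0.008]
contact_force: [-2.0, 0.4, -1.6]
opening: 0.085
grip_force: 0.0
t 2.2667 shift [-0.0076 -0.006  -0.0067] rot [ 0.0054 -0.0148  0.0043] rows 0.28319107431064433
now in frame mm [ 7.729  -6.0362 -1.5788] F in frame [ 1.9678 -0.4866 -1.5691] open 0.0850377014966781 grip 0.0 q [-0.2962  0.1009  1.913   0.0003  1.1434 -1.9042]
```

```bash
python3 jog.py '0.085 0 0 0 0 0 0;0.085 0 0 0 0 0 0;0.085 0 0 0 0 0 0' ; python3 to.py silver 0 0 5
```

```text
t: 2.52
tool_pos: [0.5554, -0.0924, 0.01]
tool_rot: [-0.057, 3.136, -0.002]
contact_force: [0.0, -0.4, 1.2]
opening: 0.085
grip_force: 0.0
t 2.5167 shift [ 0.0018 -0.0023  0.005 ] rot [-0.0016  0.0048  0.004 ] rows 0.13903369977692115
now in frame mm [-1.7403 -2.2782 10.0393] F in frame [-0.0091  0.379   1.2152] open 0.08503188434293481 grip 0.0 q [-0.297   0.0916  1.9003  0.0001  1.1446 -1.9045]
```

```bash
python3 jog.py '0.085 0 0 0 0 0 0;0.085 0 0 0 0 0 0;0.085 0 0 0 0 0 0;0.085 0 0 0 0 0 0' ; python3 to.py silver 0 0 5
```

```text
t: 2.85
tool_pos: [0.5536, -0.0922, 0.0078]
tool_rot: [-0.057, 3.14, -0.001]
contact_force: [0.0, 0.1, -0.5]
opening: 0.085
grip_force: 0.0
t 2.85 shift [ 0.     -0.0025  0.0028] rot [-0.0004  0.0014  0.0034] rows 0.08986473720519703
now in frame mm [-0.0219 -2.4833  7.8063] F in frame [-0.0517 -0.1363 -0.5426] open 0.08504204264705796 grip 0.0 q [-0.2977  0.0935  1.9026  0.      1.144  -1.9045]
```

```bash
python3 jog.py '0.085 0 -0.0025 0.002 0 0 0.003;0.085 0 -0.0025 0.002 0 0 0.003;0.085 0 -0.0025 0.002 0 0 0.003;0.05 0 -0.0025 0.002 0 0 0.003;0.05 0 -0.0025 0.002 0 0 0.003;0.05 0 -0.0025 0.002 0 0 0.003;0.05 0 -0.0025 0.002 0 0 0.003;0.05 0 -0.0025 0.002 0 0 0.003;0.05 0 -0.0025 0.002 0 0 0.003' 60; python3 to.py silver 0 0 5
```

```text
t: 3.6
tool_pos: [0.5539, -0.0947, 0.0056]
tool_rot: [-0.052, 3.14, -0.001]
contact_force: [1.0, 0.5, 3.9]
opening: 0.0496
grip_force: 1.8
t 3.6 shift [0.0002 0.     0.0006] rot [-0.0005  0.0014  0.0006] rows 0.015663715876367494
now in frame mm [-0.2008  0.0228  5.6211] F in frame [-0.9711 -0.4385  3.8681] open 0.04960906012307026 grip 1.8420064346059917 q [-0.3018  0.0982  1.9018  0.      1.1401 -1.9059]
```

```bash
cat > snap.py <<'E'
import sys,cv2,numpy as np
from station import ctrl, sensors, get_image, camera_params
# snap.py name outfile x0 y0 w h s
n,out=sys.argv[1:3]; x0,y0,w,h,s=map(int,sys.argv[3:8])
im=get_image(n); np.save(f"pics/{out}.npy",im)
c=cv2.resize(im[y0:y0+h,x0:x0+w,::-1],(w*s,h*s),interpolation=cv2.INTER_CUBIC)
for x in range(-(-x0//10)*10,x0+w,10):
    X=int((x-x0+.5)*s); cv2.line(c,(X,0),(X,6),(255,255,255),1); cv2.putText(c,str(x),(X-10,18),0,.38,(255,255,255),1)
for y in range(-(-y0//10)*10,y0+h,10):
    Y=int((y-y0+.5)*s); cv2.line(c,(0,Y),(6,Y),(255,255,255),1); cv2.putText(c,str(y),(8,Y+4),0,.38,(255,255,255),1)
cv2.imwrite(f"pics/{out}.png",c)
E
python3 snap.py scene s1 180 130 120 110 5
```

```text
(no output)
```

View pics/s1.png

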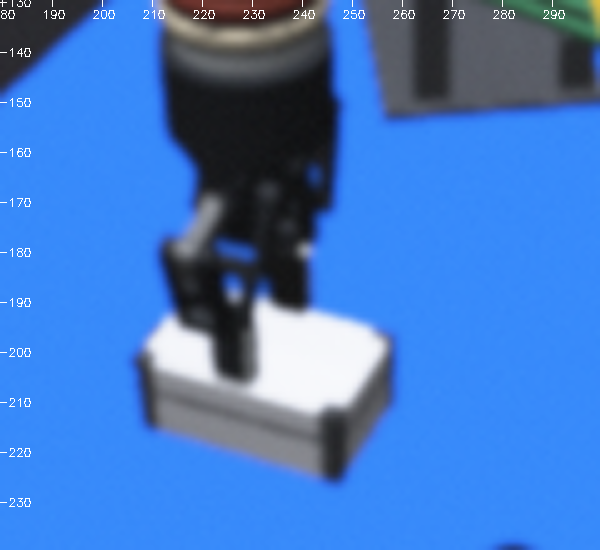

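The fingers look as if they end at the case's top face around (228,205), and the opening of 50 mm is under the 64 mm width. I'll project the tool pose into the image to check.

Run:
```python
from fit import *
o=sensors.get_obs(); r=R.from_rotvec(o["tool_rot"])
for z in(0,-10,-20,-40):
    print(z,proj("scene",o["tool_pos"]+r.apply(np.array([[0,-.025,z/1e3],[0,.025,z/1e3],[0,-.032,z/1e3],[0,.032,z/1e3]]))).round(1).tolist())
print(o["contact_force"],o["wrist_torque"],o["t"])
for n in("scene","top"):print(n,camera_params(n)["T"])
```

```text
0 [[228.6, 216.7], [237.8, 204.0], [227.2, 218.6], [239.1, 202.3]]
-10 [[228.4, 213.6], [237.7, 200.9], [227.0, 215.4], [239.0, 199.2]]
-20 [[228.2, 210.4], [237.5, 197.8], [226.8, 212.3], [238.8, 196.1]]
-40 [[227.7, 203.9], [237.2, 191.4], [226.3, 205.8], [238.5, 189.7]]
[0.4959 0.116  4.011 ] [-0.0051 -0.0343 -0.0471] 3.65
scene [[ 0.8965  0.2685 -0.3524  0.9647]
 [ 0.4428 -0.5677  0.694  -0.7923]
 [-0.0137 -0.7782 -0.6278  0.7249]
 [ 0.      0.      0.      1.    ]]
top [[-0.0113 -0.9946  0.1027  0.4843]
 [-0.9999  0.0102 -0.0108 -0.0864]
 [ 0.0097 -0.1028 -0.9947  1.073 ]
 [ 0.      0.      0.      1.    ]]
```

```bash
python3 -c "
from station import ctrl, sensors, get_image, camera_params;print(ctrl.tcp_to_grasp)"; python3 jog.py '0.05 0 0 -0.04 0 0 0;0.085 0 0 -0.08 0 0 0;0.085 0 0 -0.08 0 0 0;0.085 0 0 -0.08 0 0 0;0.085 0 0 -0.08 0 0 0;0.085 0 0 -0.08 0 0 0;0.085 0 0 -0.08 0 0 0;0.085 0 0 -0.08 0 0 0' ; python3 to.py silver 0 0 5; python3 snap.py top t2 200 150 110 100 4;python3 snap.py scene s2 190 130 90 100 4; python3 -c "
import cv2,numpy as np
a=cv2.imread('pics/t2.png');b=cv2.imread('pics/s2.png');cv2.imwrite('pics/c2.png',np.hstack([a,b]))
from fit import *
o=sensors.get_obs(); r=R.from_rotvec(o['tool_rot'])
for n in('top','scene'):
  for z in(0,-13,-40,-53): print(n,z,proj(n,o['tool_pos']+r.apply(np.array([[0,-.0425,z/1e3],[0,.0425,z/1e3]]))).round(1).tolist())"
```

```text
0.0187
t: 4.32
tool_pos: [0.552, -0.0941, 0.0831]
tool_rot: [0.052, -3.138, -0.002]
contact_force: [-0.6, 0.1, 0.1]
opening: 0.0849
grip_force: 0.0
t 4.3167 shift [-0.0019 -0.0007  0.0781] rot [ 0.0011 -0.003   0.0006] rows 1.8724099654619102
now in frame mm [ 1.6731 -0.6292 83.059 ] F in frame [ 0.5963 -0.1149  0.1447] open 0.08486877991577704 grip 0.0 q [-0.3018 -0.0031  1.8627  0.      1.2852 -1.9058]
top 0 [[275.8, 206.8], [238.2, 208.5]]
top -13 [[276.1, 206.4], [238.0, 208.1]]
top -40 [[276.7, 205.5], [237.5, 207.2]]
top -53 [[277.0, 205.0], [237.3, 206.8]]
scene 0 [[222.9, 195.5], [239.5, 174.3]]
scene -13 [[222.5, 191.0], [239.3, 169.9]]
scene -40 [[221.8, 181.3], [238.9, 160.5]]
scene -53 [[221.5, 176.6], [238.7, 155.8]]
```

View pics/c2.png

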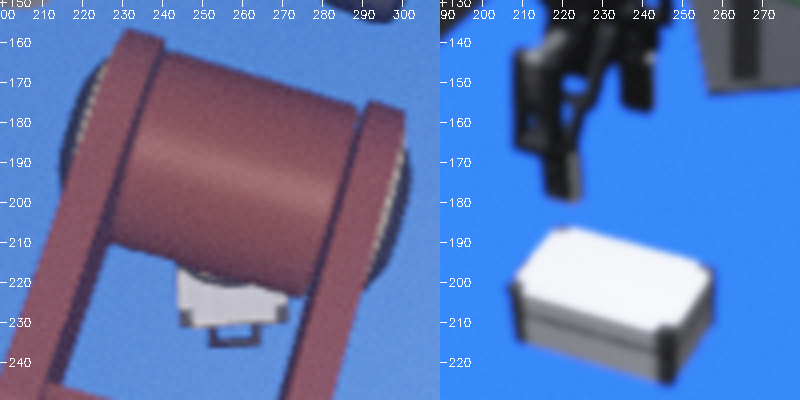

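The picture shows the fingertips at about (221,179) and (239,157). That is about 35 mm higher than the reported TCP implies, and it agrees with the tips having landed on the case's top. The reported tool point seems to lie beyond the real fingers, so I'll descend in steps while watching the force.

```bash
python3 jog.py '0.085 0 0 0.03 0 0 0;0.085 0 0 0.06 0 0 0;0.085 0 0 0.075 0 0 0;0.085 0 0 0.085 0 0 0;0.085 0 0 0.09 0 0 0;0.085 0 0 0.095 0 0 0;0.085 0 0 0.095 0 0 0;0.085 0 0 0.095 0 0 0;0.085 0 0 0.095 0 0 0'; python3 to.py silver 0 0 0
```

```text
t: 5.17
tool_pos: [0.5543, -0.0949, -0.0087]
tool_rot: [-0.052, 3.139, -0.001]
contact_force: [0.3, 0.9, 0.1]
opening: 0.0849
grip_force: 0.0
t 5.1667 shift [ 0.0006  0.0002 -0.0088] rot [-0.0008  0.0022  0.0006] rows 0.21033829517001024
now in frame mm [-0.5875  0.1716 -8.7497] F in frame [-0.3075 -0.8761  0.1322] open 0.084866720281373 grip 0.0 q [-0.3018  0.12    1.9062 -0.      1.1131 -1.9058]
```

```bash
python3 jog.py '0.085 0 0 0.01 0 0 0;0.085 0 0 0.015 0 0 0;0.085 0 0 0.02 0 0 0;0.085 0 0 0.02 0 0 0;0.085 0 0 0.02 0 0 0;0.085 0 0 0.02 0 0 0'; python3 to.py silver 0 0 0; python3 snap.py scene s3 180 130 100 100 5
```

```text
t: 5.67
tool_pos: [0.5532, -0.0945, -0.0302]
tool_rot: [0.052, -3.141, -0.0]
contact_force: [0.2, -0.1, -0.3]
opening: 0.0851
grip_force: 0.0
t 5.6667 shift [-0.0005 -0.0002 -0.0302] rot [ 0.     -0.0001  0.0006] rows 0.7239838655556453
now in frame mm [  0.51    -0.1967 -30.1852] F in frame [-0.2263  0.075  -0.32  ] open 0.08506735578250171 grip 0.0 q [-0.3018  0.1529  1.9125 -0.      1.0764 -1.9058]
```

View pics/s3.png

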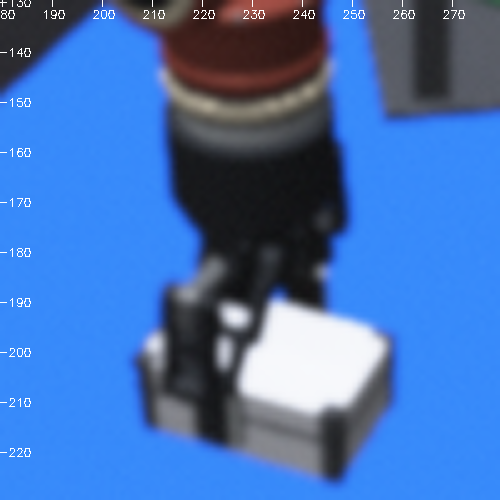

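The fingers now straddle the case with the near tip at (223,218), roughly 16 mm above the table. Closing now.

```bash
python3 jog.py '0.05 0 0 0 0 0 0;0.05 0 0 0 0 0 0;0.05 0 0 0 0 0 0;0.05 0 0 0 0 0 0;0.05 0 0 0 0 0 0;0.05 0 0 0 0 0 0' 60; python3 to.py silver 0 0 0;python3 jog.py '0.05 0 0 -0.02 0 0 0;0.05 0 0 -0.05 0 0 0;0.05 0 0 -0.09 0 0 0;0.05 0 0 -0.13 0 0 0;0.05 0 0 -0.17 0 0 0;0.05 0 0 -0.2 0 0 0;0.05 0 0 -0.2 0 0 0;0.05 0 0 -0.2 0 0 0'; python3 to.py rack 58 0 100
```

```text
t: 6.22
tool_pos: [0.5538, -0.0948, -0.0295]
tool_rot: [-0.052, 3.14, -0.001]
contact_force: [-0.1, -1.0, 3.0]
opening: 0.0633
grip_force: 68.4
t 6.2167 shift [ 0.0001  0.0001 -0.0295] rot [-0.0007  0.0011  0.0007] rows 0.7067654170287646
now in frame mm [ -0.0949   0.1317 -29.4717] F in frame [0.1392 0.9918 3.0002] open 0.06327345792922076 grip 68.43865156173706 q [-0.3019  0.1522  1.9118 -0.0003  1.0763 -1.9059]
t: 6.88
tool_pos: [0.5536, -0.0945, 0.1706]
tool_rot: [-0.052, 3.139, -0.001]
contact_force: [0.2, 0.7, -4.8]
opening: 0.0631
grip_force: 68.4
t 6.8833 shift [-0.0154  0.3737  0.0104] rot [ 0.1282  0.479  -0.5178] rows 8.97375248083779
now in frame mm [241.0135 315.0347  14.6248] F in frame [-2.7563 -0.5285 -4.0014] open 0.06313260260388878 grip 68.37870955467224 q [-0.3017 -0.0834  1.7884  0.0003  1.4346 -1.9058]
```

```bash
python3 to.py rack 80 0 50
```

```text
t 6.8833 shift [0.0217 0.3521 0.0442] rot [ 0.1282  0.479  -0.5178] rows 8.526642800550299
now in frame mm [241.0135 315.0347  14.6248] F in frame [-2.7563 -0.5285 -4.0014] open 0.06313260260388878 grip 68.37870955467224 q [-0.3017 -0.0834  1.7884  0.0003  1.4346 -1.9058]
```

```bash
python3 jog.py '0.05 0.005 0.04 0 0 0 0;0.05 0.022 0.12 0 0.128 0.479 -0.518;0.05 0.022 0.24 0 0.128 0.479 -0.518;0.05 0.022 0.352 0.02 0.128 0.479 -0.518;0.05 0.022 0.352 0.044 0.128 0.479 -0.518;0.05 0.022 0.352 0.044 0.128 0.479 -0.518;0.05 0.022 0.352 0.044 0.128 0.479 -0.518;0.05 0.022 0.352 0.044 0.128 0.479 -0.518;0.05 0.022 0.352 0.044 0.128 0.479 -0.518;0.05 0.022 0.352 0.044 0.128 0.479 -0.518;0.05 0.022 0.352 0.044 0.128 0.479 -0.518;0.05 0.022 0.352 0.044 0.128 0.479 -0.518;0.05 0.022 0.352 0.044 0.128 0.479 -0.518'; python3 to.py rack 80 0 50
python3 snap.py scene s4 235 60 100 95 5;python3 snap.py top t4 46 155 120 115 4
```

```text
t: 7.97
tool_pos: [0.5188, 0.2553, 0.1242]
tool_rot: [0.737, -2.558, 0.183]
contact_force: [-0.0, -0.7, -4.0]
opening: 0.0633
grip_force: 68.9
t 7.9667 shift [-0.0008  0.0004 -0.0027] rot [ 0.0021 -0.0041 -0.0001] rows 0.06735701803040015
now in frame mm [80.811   0.3952 47.34  ] F in frame [-1.5391  0.5639 -3.709 ] open 0.06331662478932848 grip 68.89188408851624 q [ 0.3755  0.3644  1.4393 -0.0883  1.8229 -1.757 ]
```

View pics/s4.png

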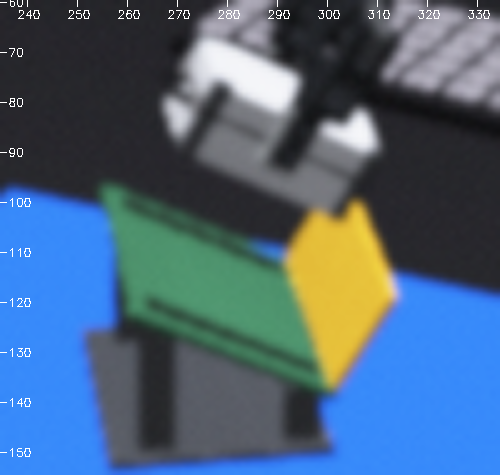

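Run:
```python
from fit import *
p=np.array([.5602,.2818,.0445]); r=R.from_euler("z",212.17,degrees=True)*R.from_euler("y",-28,degrees=True)
def corners(c):
    a,b,h=52.5,32,45
    return np.array([(a,b,0),(-a,b,0),(a,b,h),(-a,b,h),(a,-b,h),(-a,-b,h)])+c
c1=np.array([80.8,.4,76.8])
e=r.inv().apply([0,0,34.]); c2=np.array([80.8,.4,47.3])+e+np.array([0,0,29.5-34])
for n,c in(("toolz",c1),("worldz",c2)): print(n,c,proj("scene",p+r.apply(corners(c)/1e3)).round(1).tolist())
```

```text
toolz [80.8  0.4 76.8] [[269.8, 89.4], [303.0, 103.7], [278.0, 75.0], [311.5, 90.1], [274.6, 65.0], [307.0, 79.8]]
worldz [96.762   0.4    72.8202] [[263.9, 88.3], [297.4, 102.8], [271.9, 73.9], [305.8, 89.1], [268.8, 63.9], [301.4, 78.8]]
```

Comparing the corners, for example the plain-end bottom corner at (303,102), shows the offset lies along the tool axis. The case is therefore where I expected it, about 77 mm above the bed. Lowering now.

```bash
python3 jog.py '0.05 -0.005 0 0.02 0 -0.004 0;0.05 -0.019 0 0.04 0 -0.004 0;0.05 -0.019 0 0.055 0 -0.004 0;0.05 -0.019 0 0.06 0 -0.004 0;0.05 -0.019 0 0.06 0 -0.004 0;0.05 -0.019 0 0.06 0 -0.004 0;0.05 -0.019 0 0.06 0 -0.004 0;0.05 -0.019 0 0.06 0 -0.004 0'; python3 to.py rack 58 0 -25
```

```text
t: 8.73
tool_pos: [0.5111, 0.2509, 0.0657]
tool_rot: [0.74, -2.567, 0.181]
contact_force: [-0.6, -0.8, -3.7]
opening: 0.0634
grip_force: 68.8
t 8.7333 shift [-0.0031  0.      0.0165] rot [0.0009 0.0058 0.0003] rows 0.4036700399115106
now in frame mm [61.1864  0.0165 -8.4713] F in frame [-0.908   0.376  -3.7141] open 0.06342522189146481 grip 68.82779359817505 q [ 0.3736  0.3958  1.5008 -0.087   1.7201 -1.7509]
```

```bash
python3 jog.py '0.05 -0.003 0 0.008 0 0.004 0;0.05 -0.003 0 0.014 0 0.004 0;0.05 -0.003 0 0.014 0 0.004 0;0.05 -0.003 0 0.014 0 0.004 0;0.05 -0.003 0 0.014 0 0.004 0;0.05 -0.003 0 0.014 0 0.004 0'; python3 to.py rack 52.5 0 -29
```

```text
t: 9.23
tool_pos: [0.5066, 0.2485, 0.0504]
tool_rot: [0.739, -2.56, 0.183]
contact_force: [-0.3, -0.4, -3.9]
opening: 0.0632
grip_force: 68.8
t 9.2333 shift [-0.006  -0.0004  0.0045] rot [ 0.0012 -0.0012  0.0008] rows 0.1803671348450603
now in frame mm [ 58.4762  -0.3886 -24.4498] F in frame [-1.4504  0.1675 -3.6132] open 0.06318835298895435 grip 68.82785081863403 q [ 0.3731  0.4076  1.5156 -0.0877  1.7006 -1.7495]
```

```bash
python3 jog.py '0.05 -0.002 0 0 0 0 0;0.05 -0.004 0 0 0 0 0;0.05 -0.004 0 0 0 0 0;0.05 -0.004 0 0 0 0 0'; python3 to.py rack 52.5 0 -29;  python3 jog.py '0.05 -0.001 0 0 0 0 0;0.05 -0.002 0 0 0 0 0;0.05 -0.002 0 0 0 0 0;0.05 -0.002 0 0 0 0 0';  python3 to.py rack 52.5 0 -29
```

```text
t: 9.57
tool_pos: [0.5096, 0.2504, 0.0484]
tool_rot: [0.739, -2.56, 0.183]
contact_force: [-0.4, 0.4, -3.9]
opening: 0.0629
grip_force: 68.8
t 9.5667 shift [-0.0019 -0.0004  0.0045] rot [ 0.0013 -0.0014  0.0008] rows 0.11664291162379681
now in frame mm [ 54.3964  -0.3891 -24.5378] F in frame [-1.697  -0.5587 -3.4942] open 0.06285713076572187 grip 68.82919192314148 q [ 0.3741  0.4174  1.5066 -0.0873  1.7002 -1.7486]
t: 9.9
tool_pos: [0.5106, 0.2511, 0.0477]
tool_rot: [0.738, -2.559, 0.183]
contact_force: [-2.9, -1.6, -1.7]
opening: 0.0631
grip_force: 69.1
t 9.9 shift [-0.0006 -0.0004  0.0044] rot [ 0.0013 -0.0028  0.0007] rows 0.10713097988765666
now in frame mm [ 53.0636  -0.4073 -24.5871] F in frame [ 2.1312 -0.2048 -3.0079] open 0.06313325775288124 grip 69.0533995628357 q [ 0.3745  0.4216  1.5026 -0.0873  1.7014 -1.7481]
```

```bash
python3 jog.py '0.05 0 0 0.002 0 0 0;0.05 0 0 0.003 0 0 0;0.05 0 0 0.003 0 0 0;0.05 0 0 0.003 0 0 0'; python3 to.py rack 52.5 0 -29;  python3 jog.py '0.05 0 0 0.001 0 0 0;0.05 0 0 0.002 0 0 0;0.05 0 0 0.002 0 0 0;0.05 0 0 0.002 0 0 0';  python3 to.py rack 52.5 0 -29
```

```text
t: 10.23
tool_pos: [0.5096, 0.2503, 0.0453]
tool_rot: [0.738, -2.559, 0.183]
contact_force: [-4.5, -2.8, 3.6]
opening: 0.0631
grip_force: 69.2
t 10.2333 shift [-0.0005 -0.0003  0.0017] rot [ 0.0011 -0.0022  0.0006] rows 0.04275392782058753
now in frame mm [ 52.9931  -0.307  -27.3144] F in frame [ 6.4112 -0.0366  0.6663] open 0.06313074550795436 grip 69.17788624763489 q [ 0.3741  0.4214  1.5072 -0.0875  1.6962 -1.7481]
t: 10.57
tool_pos: [0.5092, 0.25, 0.0443]
tool_rot: [0.739, -2.56, 0.183]
contact_force: [-4.5, -2.6, 4.7]
opening: 0.0634
grip_force: 69.7
t 10.5667 shift [-0.0004 -0.0003  0.0006] rot [ 0.0009 -0.0014  0.0005] rows 0.019008356749669875
now in frame mm [ 52.9429  -0.2727 -28.4019] F in frame [ 6.7998 -0.2375  1.7382] open 0.06338270380144063 grip 69.66833710670471 q [ 0.3739  0.421   1.5093 -0.0876  1.6937 -1.748 ]
```

```bash
python3 jog.py '0.05 0 0 0.001 0 0 0;0.05 0 0 0.001 0 0 0;0.05 0 0 0.001 0 0 0'; python3 to.py rack 52.5 0 -29;  python3 jog.py '0.05 0 0 0.001 0 0 0;0.05 0 0 0.001 0 0 0;0.05 0 0 0.001 0 0 0';  python3 to.py rack 52.5 0 -29
```

```text
t: 10.82
tool_pos: [0.5092, 0.25, 0.0442]
tool_rot: [0.739, -2.561, 0.183]
contact_force: [-2.6, -0.9, 7.4]
opening: 0.063
grip_force: 70.0
t 10.8167 shift [-0.0004 -0.0003  0.0005] rot [ 0.0009 -0.0006  0.0005] rows 0.017295712307336533
now in frame mm [ 52.8908  -0.2623 -28.4535] F in frame [ 5.8386 -0.6288  5.2431] open 0.06296785849206957 grip 69.95942831039429 q [ 0.3739  0.4205  1.5099 -0.0876  1.6928 -1.748 ]
t: 11.07
tool_pos: [0.5093, 0.2501, 0.0442]
tool_rot: [0.739, -2.562, 0.183]
contact_force: [-4.0, -0.9, 10.5]
opening: 0.0633
grip_force: 70.3
t 11.0667 shift [-0.0003 -0.0003  0.0005] rot [0.0008 0.0004 0.0005] rows 0.016601751317280103
now in frame mm [ 52.8337  -0.2765 -28.4601] F in frame [ 8.3646 -1.3263  7.4603] open 0.0633031498445221 grip 70.32188057899475 q [ 0.3739  0.4199  1.5104 -0.0875  1.6919 -1.7479]
```

```bash
python3 jog.py '0.085 0 0 -0.001 0 0 0;0.085 0 0 -0.002 0 0 0;0.085 0 0 -0.002 0 0 0;0.085 0 0 -0.002 0 0 0;0.085 0 0 -0.002 0 0 0;0.085 0 0 -0.02 0 0 0;0.085 0 0 -0.05 0 0 0;0.085 0 0 -0.09 0 0 0;0.085 0 0 -0.13 0 0 0;0.085 0 0 -0.16 0 0 0;0.085 0 0 -0.16 0 0 0'; python3 to.py orange 0 0 100;python3 to.py orange 0 0 -30
```

```text
t: 11.98
tool_pos: [0.5766, 0.2916, 0.1897]
tool_rot: [0.742, -2.573, 0.181]
contact_force: [0.5, 0.0, 0.6]
opening: 0.0851
grip_force: 0.0
t 11.9833 shift [ 0.2588 -0.5038  0.2352] rot [-0.1852 -0.4527  0.7586] rows 14.706776918582795
now in frame mm [ 110.3616 -596.5562  189.6898] F in frame [-0.5285 -0.1327  0.5895] open 0.08510287920316016 grip 0.0 q [ 0.3917  0.4576  1.2034 -0.0845  1.9505 -1.7534]
t 11.9833 shift [ 0.1991 -0.5037  0.3507] rot [-0.1852 -0.4527  0.7586] rows 15.47315749877282
now in frame mm [ 110.3616 -596.5562  189.6898] F in frame [-0.5285 -0.1327  0.5895] open 0.08510287920316016 grip 0.0 q [ 0.3917  0.4576  1.2034 -0.0845  1.9505 -1.7534]
```

```bash
python3 jog.py '0.085 0.02 -0.05 0 0 0 0;0.085 0.259 -0.504 0.235 -0.185 -0.453 0.759;0.085 0.259 -0.504 0.235 -0.185 -0.453 0.759;0.085 0.259 -0.504 0.235 -0.185 -0.453 0.759;0.085 0.259 -0.504 0.235 -0.185 -0.453 0.759;0.085 0.259 -0.504 0.235 -0.185 -0.453 0.759;0.085 0.259 -0.504 0.235 -0.185 -0.453 0.759;0.085 0.259 -0.504 0.235 -0.185 -0.453 0.759;0.085 0.259 -0.504 0.235 -0.185 -0.453 0.759;0.085 0.259 -0.504 0.235 -0.185 -0.453 0.759;0.085 0.259 -0.504 0.235 -0.185 -0.453 0.759;0.085 0.259 -0.504 0.235 -0.185 -0.453 0.759;0.085 0.259 -0.504 0.235 -0.185 -0.453 0.759;0.085 0.259 -0.504 0.235 -0.185 -0.453 0.759;0.085 0.259 -0.504 0.235 -0.185 -0.453 0.759;0.085 0.259 -0.504 0.235 -0.185 -0.453 0.759;0.085 0.259 -0.504 0.235 -0.185 -0.453 0.759;0.085 0.259 -0.504 0.235 -0.185 -0.453 0.759;0.085 0.259 -0.504 0.235 -0.185 -0.453 0.759'; python3 to.py orange 0 0 -29; python3 snap.py top t5 46 155 120 115 5
```

```text
t: 13.57
tool_pos: [0.5534, -0.3163, 0.0962]
tool_rot: [-0.33, -3.113, 0.009]
contact_force: [0.5, 0.2, 0.1]
opening: 0.0852
grip_force: 0.0
t 13.5667 shift [-0.0065  0.0035  0.1251] rot [-0.0072 -0.0106  0.0006] rows 3.0046303315906875
now in frame mm [ 5.1682  2.6338 96.1587] F in frame [-0.4568 -0.3452  0.0677] open 0.0851525047342883 grip 0.0 q [-0.6305  0.164   1.6621 -0.0112  1.3222 -1.9872]
```

View pics/t5.png

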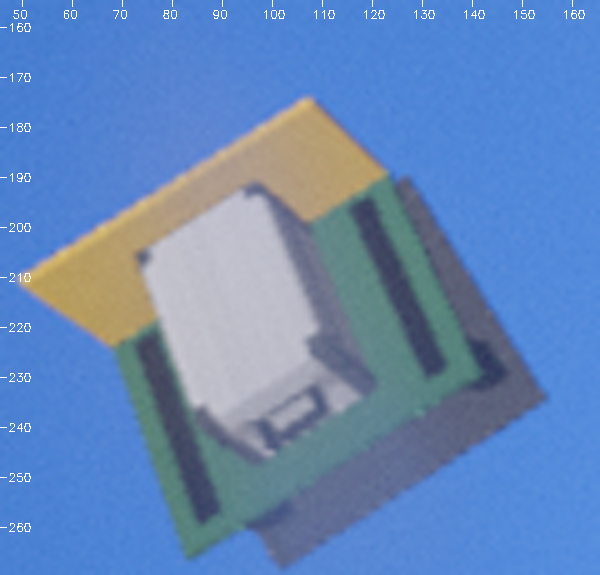

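Run:
```python
from fit import *
t=np.radians(28)
rt=raw([(20,282),(310,97),(115,347),(388,175),(188,558),(484,380)],46,155,5)
rs=raw([(44,40),(72,193),(263,130),(400,178),(330,22),(318,288)],248,90,6)
RM=[(-6,-75,65),(-6,75,65),(0,-75,0),(0,75,0),(125,-75,0),(125,75,0)]
x,res=fit({"top":(RM,rt),"scene":([(125,-75,0),(125,75,0),(0,-75,0),(0,75,65),(0,-75,65),(0,75,0)],rs)},t,[.56,.28,.045,3.7]); print(x[:3],np.degrees(x[3]),res["top"].round(1).tolist())
st=raw([(138,257),(260,185),(320,338),(198,410),(376,386),(264,463)],46,155,5)
c,res=fit({"top":([(-52.5,-32,45),(-52.5,32,45),(52.5,32,45),(52.5,-32,45),(52.5,32,0),(52.5,-32,0)],st)},t,[.51,.25,.07,3.7])
print(c,np.degrees(c[3]),res["top"].round(1).tolist())
r=R.from_euler("z",x[3])*R.from_euler("y",-t); print("silver in rack mm",r.inv().apply(c[:3]-x[:3])*1e3)
# expected pixels with nominal rack frame
p=np.array([.5602,.2818,.0445]); r=R.from_euler("z",212.17,degrees=True)*R.from_euler("y",-28,degrees=True)
print((proj("top",p+r.apply((np.array([(-52.5,-32,45),(-52.5,32,45),(52.5,32,45),(52.5,-32,45),(52.5,32,0),(52.5,-32,0)])+[52.7,0,0])/1e3))-np.array(st)).round(1).tolist())
```

```text
[0.5602 0.2822 0.0436] 212.3984398722162 [[0.2, -0.5], [0.5, -0.0], [-0.2, 0.8], [0.5, 0.4], [-0.2, 0.4], [-0.5, -1.6]]
[0.5257 0.2769 0.0154 3.7103] 212.58454595826893 [[0.4, -0.1], [-0.8, -0.4], [0.8, 0.9], [0.7, 2.2], [-0.2, -0.5], [-1.3, -0.8]]
silver in rack mm [ 15.0196 -14.0867 -39.839 ]
[[-0.4, -0.0], [-0.2, -1.0], [1.9, 2.4], [0.3, 4.4], [1.4, 1.4], [-1.2, 1.7]]
```

The top view shows the silver case flat on the bed, square and mid-width. Its far corners, (138,257) and (255,185) in the crop, lie along the backstop. Now I'll grasp the orange case.

```bash
python3 jog.py '0.085 -0.003 0.002 0.02 0 0 0;0.085 -0.003 0.002 0.05 0 0 0;0.085 -0.003 0.002 0.065 0 0 0;0.085 -0.003 0.002 0.07 0 0 0;0.085 -0.003 0.002 0.07 0 0 0;0.085 -0.003 0.002 0.07 0 0 0'; python3 to.py orange 0 0 -31
```

```text
t: 14.12
tool_pos: [0.5563, -0.3165, 0.0269]
tool_rot: [-0.331, -3.113, 0.011]
contact_force: [0.4, -0.2, 0.6]
opening: 0.0847
grip_force: 0.0
t 14.1167 shift [-0.0029  0.0027  0.0579] rot [-0.0079 -0.0098 -0.0001] rows 1.3908177261321235
now in frame mm [ 2.3169  2.2562 26.9069] F in frame [-0.3982  0.1287  0.6266] open 0.08473186556807027 grip 0.0 q [-0.628   0.2449  1.6943 -0.012   1.2082 -1.9825]
```

```bash
python3 jog.py '0.085 -0.003 0.003 0.015 -0.008 -0.01 0;0.085 -0.003 0.003 0.035 -0.008 -0.01 0;0.085 -0.003 0.003 0.05 -0.008 -0.01 0;0.085 -0.003 0.003 0.057 -0.008 -0.01 0;0.085 -0.003 0.003 0.057 -0.008 -0.01 0;0.085 -0.003 0.003 0.057 -0.008 -0.01 0;0.085 -0.003 0.003 0.057 -0.008 -0.01 0'; python3 to.py orange 0 0 -31
```

```text
t: 14.7
tool_pos: [0.5596, -0.3153, -0.0295]
tool_rot: [0.333, 3.122, -0.001]
contact_force: [-0.2, -0.4, -0.0]
opening: 0.0849
grip_force: 0.0
t 14.7 shift [0.0007 0.0004 0.0015] rot [-0.0005  0.0015 -0.0008] rows 0.03982963654537275
now in frame mm [ -0.6788   0.3908 -29.5354] F in frame [ 0.096   0.3907 -0.0107] open 0.08494663949202991 grip 0.0 q [-0.629   0.3185  1.7124  0.0002  1.1091 -1.9873]
```

```bash
python3 jog.py '0.085 0.001 0 0.001 0 0.001 0;0.04 0.001 0 0.001 0 0.001 0;0.04 0.001 0 0.001 0 0.001 0;0.04 0.001 0 0.001 0 0.001 0;0.04 0.001 0 0.001 0 0.001 0;0.04 0.001 0 0.001 0 0.001 0;0.04 0.001 0 0.001 0 0.001 0' 50; python3 to.py orange 0 0 0;python3 jog.py '0.04 0 0 -0.02 0 0 0;0.04 0 0 -0.05 0 0 0;0.04 0 0 -0.09 0 0 0;0.04 0 0 -0.13 0 0 0;0.04 0 0 -0.17 0 0 0;0.04 0 0 -0.21 0 0 0;0.04 0 0 -0.23 0 0 0;0.04 0 0 -0.23 0 0 0;0.04 0 0 -0.23 0 0 0'; python3 to.py rack 62 0 70
```

```text
t: 15.28
tool_pos: [0.5582, -0.3149, -0.0311]
tool_rot: [-0.333, -3.124, 0.0]
contact_force: [-0.5, -0.1, 3.2]
opening: 0.0551
grip_force: 55.4
t 15.2833 shift [-0.0008  0.0003 -0.0311] rot [-0.0003 -0.0003 -0.0007] rows 0.745810431558766
now in frame mm [  0.765    0.271  -31.0897] F in frame [0.4211 0.1859 3.167 ] open 0.055117527159675356 grip 55.4105669260025 q [-0.6295  0.319   1.7149 -0.0004  1.1079 -1.9875]
t: 16.03
tool_pos: [0.5582, -0.3146, 0.1984]
tool_rot: [-0.333, -3.124, -0.0]
contact_force: [-0.0, -0.3, -4.5]
opening: 0.0555
grip_force: 55.0
t 16.0333 shift [0.1394 0.5681 0.0631] rot [ 0.1892  0.4635 -0.7581] rows 14.110150338501304
now in frame mm [354.176  503.7759 -13.962 ] F in frame [-1.9169  0.2241 -4.0286] open 0.055491937802024764 grip 54.97743487358093 q [-0.6293  0.0876  1.5704 -0.0001  1.484  -1.9876]
```

```bash
python3 jog.py '0.04 0.02 0.04 0 0 0 0;0.04 0.06 0.12 0 0.189 0.464 -0.758;0.04 0.14 0.35 0 0.189 0.464 -0.758;0.04 0.14 0.5 0.02 0.189 0.464 -0.758;0.04 0.14 0.568 0.04 0.189 0.464 -0.758;0.04 0.139 0.568 0.063 0.189 0.464 -0.758;0.04 0.139 0.568 0.063 0.189 0.464 -0.758;0.04 0.139 0.568 0.063 0.189 0.464 -0.758;0.04 0.139 0.568 0.063 0.189 0.464 -0.758;0.04 0.139 0.568 0.063 0.189 0.464 -0.758;0.04 0.139 0.568 0.063 0.189 0.464 -0.758;0.04 0.139 0.568 0.063 0.189 0.464 -0.758;0.04 0.139 0.568 0.063 0.189 0.464 -0.758;0.04 0.139 0.568 0.063 0.189 0.464 -0.758;0.04 0.139 0.568 0.063 0.189 0.464 -0.758;0.04 0.139 0.568 0.063 0.189 0.464 -0.758;0.04 0.139 0.568 0.063 0.189 0.464 -0.758;0.04 0.139 0.568 0.063 0.189 0.464 -0.758;0.04 0.139 0.568 0.063 0.189 0.464 -0.758'; python3 to.py rack 55 0 28
```

```text
t: 17.62
tool_pos: [0.5418, 0.2683, 0.135]
tool_rot: [0.736, -2.56, 0.183]
contact_force: [-0.2, -0.1, -3.0]
opening: 0.0553
grip_force: 55.0
t 17.6167 shift [-0.0077  0.0015  0.0412] rot [ 0.0021 -0.0021 -0.0014] rows 1.0052338556573934
now in frame mm [62.5716  1.6131 69.1972] F in frame [-1.2091 -0.0164 -2.7919] open 0.05534286131004197 grip 54.986772537231445 q [ 0.3803  0.4117  1.3595 -0.0864  1.8537 -1.7537]
```

```bash
python3 jog.py '0.04 -0.004 0.001 0.015 0.002 -0.002 0;0.04 -0.009 0.001 0.03 0.002 -0.002 0;0.04 -0.009 0.001 0.04 0.002 -0.002 0;0.04 -0.009 0.001 0.045 0.002 -0.002 0;0.04 -0.009 0.001 0.045 0.002 -0.002 0;0.04 -0.009 0.001 0.045 0.002 -0.002 0;0.04 -0.009 0.001 0.045 0.002 -0.002 0;0.04 -0.009 0.001 0.045 0.002 -0.002 0;0.04 -0.009 0.001 0.045 0.002 -0.002 0'; python3 to.py rack 49 0 19
```

```text
t: 18.37
tool_pos: [0.5308, 0.2642, 0.0925]
tool_rot: [0.74, -2.564, 0.185]
contact_force: [-0.6, -0.2, -3.2]
opening: 0.0552
grip_force: 55.0
t 18.3667 shift [-0.0038 -0.0007  0.0072] rot [-0.001   0.0028  0.0003] rows 0.19695693765999434
now in frame mm [52.8167 -0.7379 26.2349] F in frame [-0.9484 -0.1201 -3.146 ] open 0.055248876538189814 grip 54.99123752117157 q [ 0.3816  0.4204  1.4214 -0.0865  1.7781 -1.7484]
```

```bash
python3 jog.py '0.04 -0.002 -0.0005 0.004 0 0.001 0;0.04 -0.003 -0.0005 0.007 0 0.001 0;0.04 -0.003 -0.0005 0.007 0 0.001 0;0.04 -0.003 -0.0005 0.007 0 0.001 0;0.04 -0.003 -0.0005 0.007 0 0.001 0;0.04 -0.003 -0.0005 0.007 0 0.001 0'; python3 to.py rack 46.2 0 15; python3 jog.py '0.04 -0.001 0 0 0 0 0;0.04 -0.002 0 0 0 0 0;0.04 -0.002 0 0 0 0 0;0.04 -0.002 0 0 0 0 0'; python3 to.py rack 46.2 0 15
```

```text
t: 18.87
tool_pos: [0.5299, 0.2631, 0.0841]
tool_rot: [0.74, -2.562, 0.185]
contact_force: [-0.7, 0.1, -2.1]
opening: 0.0552
grip_force: 55.0
t 18.8667 shift [-0.0038 -0.0003  0.0032] rot [-0.0007  0.0003  0.0004] rows 0.11973184473172364
now in frame mm [49.9773 -0.3311 18.2481] F in frame [-0.4574 -0.4517 -2.1228] open 0.05520204875179063 grip 54.991087317466736 q [ 0.3808  0.428   1.4271 -0.0868  1.7673 -1.7481]
t: 19.2
tool_pos: [0.5314, 0.2641, 0.0831]
tool_rot: [0.739, -2.562, 0.185]
contact_force: [-0.1, 0.2, -2.9]
opening: 0.0553
grip_force: 55.0
t 19.2 shift [-0.0018 -0.0003  0.0032] rot [-0.0008  0.0002  0.0004] rows 0.08791305592989763
now in frame mm [47.9657 -0.306  18.1981] F in frame [-1.3711 -0.2175 -2.5783] open 0.05532213170248782 grip 54.99167740345001 q [ 0.3812  0.4327  1.4226 -0.0867  1.7672 -1.7477]
```

```bash
python3 jog.py '0.04 -0.001 0 0 0 0 0;0.04 -0.002 0 0 0 0 0;0.04 -0.002 0 0 0 0 0;0.04 -0.002 0 0 0 0 0'; python3 to.py rack 46.2 0 15; python3 jog.py '0.04 -0.001 0 0 0 0 0;0.04 -0.001 0 0 0 0 0;0.04 -0.001 0 0 0 0 0'; python3 to.py rack 46.2 0 15
```

```text
t: 19.53
tool_pos: [0.5325, 0.2647, 0.0826]
tool_rot: [0.739, -2.56, 0.185]
contact_force: [-3.2, -2.3, 0.4]
opening: 0.0554
grip_force: 55.3
t 19.5333 shift [-0.0004 -0.0003  0.0033] rot [-0.0007 -0.0014  0.0004] rows 0.08110518554357442
now in frame mm [46.6349 -0.3206 18.3387] F in frame [ 3.6811  0.2212 -1.5496] open 0.055449719068867975 grip 55.29132664203644 q [ 0.3816  0.437   1.4182 -0.0867  1.7688 -1.7474]
t: 19.78
tool_pos: [0.5325, 0.2647, 0.0827]
tool_rot: [0.738, -2.558, 0.186]
contact_force: [-6.3, -3.4, 3.4]
opening: 0.0552
grip_force: 55.4
t 19.7833 shift [-0.0005 -0.0003  0.0034] rot [-0.0006 -0.004   0.0004] rows 0.08351718380543688
now in frame mm [46.6896 -0.2804 18.4367] F in frame [ 7.9092 -0.452  -0.3867] open 0.055231373991103554 grip 55.41708290576935 q [ 0.3817  0.4388  1.4163 -0.0871  1.7715 -1.7474]
```

Contact with the backstop at x ≈ 46.7, as expected. Lowering onto the silver case.

```bash
python3 jog.py '0.04 0.0005 0 0.001 0 0 0;0.04 0.0005 0 0.002 0 0 0;0.04 0.0005 0 0.002 0 0 0;0.04 0.0005 0 0.002 0 0 0'; python3 to.py rack 46.2 0 15; python3 jog.py '0.04 0 0 0.001 0 0 0;0.04 0 0 0.002 0 0 0;0.04 0 0 0.002 0 0 0;0.04 0 0 0.002 0 0 0'; python3 to.py rack 46.2 0 15; python3 jog.py '0.04 0 0 0.001 0 0 0;0.04 0 0 0.001 0 0 0;0.04 0 0 0.001 0 0 0'; python3 to.py rack 46.2 0 15
```

```text
t: 20.12
tool_pos: [0.532, 0.2643, 0.0814]
tool_rot: [0.739, -2.56, 0.186]
contact_force: [-4.5, -2.8, 5.1]
opening: 0.0554
grip_force: 55.5
t 20.1167 shift [-0.0004 -0.0002  0.0021] rot [-0.0008 -0.0017  0.0004] rows 0.05060221877341329
now in frame mm [46.6125 -0.2302 17.0565] F in frame [ 7.0925 -0.0313  1.9602] open 0.0553512352076668 grip 55.542359948158264 q [ 0.3814  0.4372  1.4202 -0.0869  1.767  -1.7474]
t: 20.45
tool_pos: [0.5313, 0.2638, 0.0798]
tool_rot: [0.739, -2.56, 0.186]
contact_force: [-3.0, -3.4, 5.2]
opening: 0.0552
grip_force: 55.6
t 20.45 shift [-0.0004 -0.0002  0.0002] rot [-0.0008 -0.0016  0.0003] rows 0.01452593398023587
now in frame mm [46.6246 -0.1724 15.1631] F in frame [6.277  1.237  2.5145] open 0.055240823528915725 grip 55.59073984622955 q [ 0.3811  0.4369  1.4235 -0.087   1.7639 -1.7473]
t: 20.7
tool_pos: [0.5312, 0.2638, 0.0795]
tool_rot: [0.739, -2.561, 0.186]
contact_force: [-4.9, -4.0, 6.6]
opening: 0.055
grip_force: 55.6
t 20.7 shift [-0.0004 -0.0002 -0.0002] rot [-0.0011 -0.0008  0.0003] rows 0.011058886630910035
now in frame mm [46.5724 -0.1648 14.8398] F in frame [8.6638 0.7759 2.8337] open 0.054999282293357966 grip 55.57955861091614 q [ 0.3811  0.4364  1.4245 -0.0871  1.7626 -1.7473]
```

```bash
python3 jog.py '0.04 0 0 0.001 0 0 0;0.04 0 0 0.001 0 0 0;0.04 0 0 0.001 0 0 0'; python3 to.py rack 46.2 0 15;python3 jog.py '0.04 0 0 0.001 0 0 0;0.04 0 0 0.001 0 0 0;0.04 0 0 0.001 0 0 0'; python3 to.py rack 46.2 0 15
```

```text
t: 20.95
tool_pos: [0.5312, 0.2638, 0.0794]
tool_rot: [0.74, -2.562, 0.186]
contact_force: [-3.9, -0.8, 7.6]
opening: 0.0554
grip_force: 56.0
t 20.95 shift [-0.0003 -0.0002 -0.0002] rot [-0.0012  0.0002  0.0003] rows 0.010250750877244233
now in frame mm [46.513  -0.1808 14.8063] F in frame [ 6.8428 -1.4219  4.9214] open 0.055425474343043755 grip 55.98016977310181 q [ 0.3812  0.4357  1.4252 -0.087   1.7615 -1.7473]
t: 21.2
tool_pos: [0.5313, 0.2638, 0.0794]
tool_rot: [0.74, -2.563, 0.185]
contact_force: [-3.0, -1.5, 11.8]
opening: 0.0555
grip_force: 56.3
t 21.2 shift [-0.0003 -0.0001 -0.0002] rot [-0.0013  0.0013  0.0002] rows 0.015024063809909487
now in frame mm [46.4646 -0.1295 14.8146] F in frame [ 8.5073 -0.3583  8.8411] open 0.05554126051937708 grip 56.31922960281372 q [ 0.3811  0.4351  1.4259 -0.087   1.7604 -1.7472]
```

```bash
python3 jog.py '0.085 0 0 -0.001 0 0 0;0.085 0 0 -0.002 0 0 0;0.085 0 0 -0.002 0 0 0;0.085 0 0 -0.002 0 0 0;0.085 0 0 -0.002 0 0 0;0.085 0 0 -0.02 0 0 0;0.085 0 0 -0.05 0 0 0;0.085 0 0 -0.09 0 0 0;0.085 0 0 -0.12 0 0 0;0.085 0 0 -0.14 0 0 0;0.085 0 0 -0.14 0 0 0'; python3 jog.py '0.085 0.05 -0.04 -0.02 0 -0.1 0;0.085 0.05 -0.08 -0.02 0 -0.2 0;0.085 0.05 -0.12 -0.02 0 -0.3 0;0.085 0.05 -0.16 -0.02 0 -0.4 0;0.085 0.05 -0.2 -0.02 0 -0.4 0;0.085 0.05 -0.24 -0.02 0 -0.4 0;0.085 0.05 -0.28 -0.02 0 -0.4 0;0.085 0.05 -0.32 -0.02 0 -0.4 0;0.085 0.05 -0.36 -0.02 0 -0.4 0;0.085 0.05 -0.36 -0.02 0 -0.4 0;0.085 0.05 -0.36 -0.02 0 -0.4 0;0.085 0.05 -0.36 -0.02 0 -0.4 0'; python3 to.py rack 46.2 0 15; python3 snap.py scene s6 245 85 75 70 5;python3 snap.py top t6 46 165 100 110 4; python3 -c "
import cv2,numpy as np
a=cv2.imread('pics/t6.png');b=cv2.imread('pics/s6.png');b=cv2.copyMakeBorder(b,0,a.shape[0]-b.shape[0],0,0,0);cv2.imwrite('pics/c6.png',np.hstack([a,b]))"
```

```text
t: 22.12
tool_pos: [0.5892, 0.3, 0.2045]
tool_rot: [0.742, -2.571, 0.184]
contact_force: [0.9, 0.6, 0.6]
opening: 0.0849
grip_force: 0.0
t: 23.12
tool_pos: [0.7476, -0.0244, 0.2388]
tool_rot: [0.846, -2.934, 0.036]
contact_force: [0.2, 0.5, 0.8]
opening: 0.085
grip_force: 0.0
t 23.1167 shift [0.0148 0.3587 0.162 ] rot [0.0018 0.3983 0.0006] rows 9.445123269887914
now in frame mm [ 95.0931 359.0047 169.4413] F in frame [-0.0029 -0.3601  0.9068] open 0.08503123233394023 grip 0.0 q [-0.1089  0.3759  1.1712 -0.0549  1.6663 -2.2445]
```

View pics/c6.png

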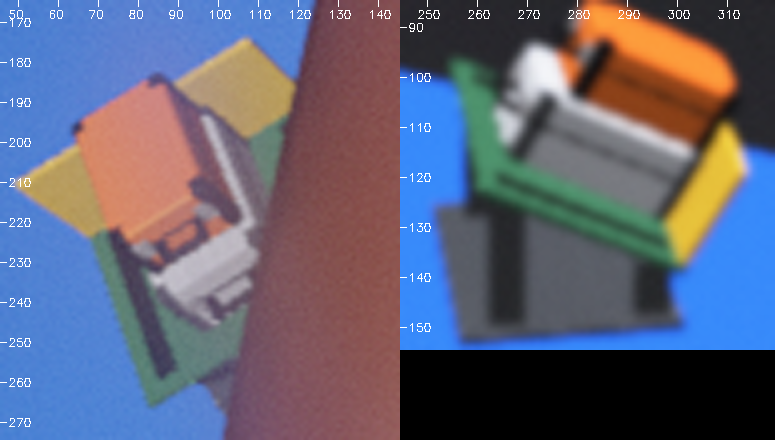

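Both cases sit square and flat in the stack. In the scene crop both plain ends, near (300,125) and (308,108), lie against the backstop, and the handles face away from it. The arm is clear, so I'm handing in.

```bash
python3 -c "
from station import ctrl, sensors, get_image, camera_params;print(ctrl.finish_job())"
```

```text
the job is handed in; nothing more can be done
None
```

I stowed both cases in the rack, silver flat on the slope and orange flat on top, plain ends against the backstop and handles facing away, and handed the job in at about 23 s with the arm clear. One slip: my first try at gripping the silver case closed on its top with about 4 N, because the reported tool point lies some 34 mm beyond the real fingertips.

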